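# Turn the condiment carousel and hold the salt at the front

## Task

Check that the condiment carousel runs freely: take it by its crank knob and turn it through at least one full turn, either way, calmly rather than in a whirl, with the salt shaker and sauce cups staying upright in their rings. Then turn it until the salt shaker stands squarely in front of the red pointer, and finish with the carousel held still there by a firm grip on the knob: do not let go. Leave the bell and the two brown bottles alone.

Things in the scene. Friction and masses are not known exactly. Their poses are not given: they have to be found in the camera images.
- turntable (a joint): angle of the round turntable (light wood disc, 236 mm across, top 26 mm above the worktop) about its vertical axis, rad; 0 where it stood at the start, grows anticlockwise seen from above, no stops; a full turn is 6.28. A little bearing friction (about 0.08 N m), it stays where it is left.
- carousel_base: fixed black foot under the turntable; origin on the turntable's vertical axis, at worktop height. Its -x axis points to the front, where a red cone (34 mm long, 24 mm across, tip towards the axis, 129 to 163 mm from the axis, up to 29 mm high) is the pointer.
- crank_knob: black upright crank knob, a cylinder 22 mm across and 48 mm high that spins freely on a thin steel post (11 mm) standing on the turntable 100 mm from its axis; origin at the knob's centre, 130 mm above the worktop, and it goes round with the turntable at that height. Fingers may take it from above in any direction, and with the knob gripped it can be led round a circle without turning the hand.
- salt_center (a point): salt shaker, white faceted body with a steel top, 40 mm across, 81 mm high, its top 107 mm above the worktop; this point is on its axis 40 mm above its underside. Loose; stands in one of the four steel rings (49 mm inside, 55 mm outside, 14 mm high, top 40 mm above the worktop) on the turntable, ring centres 62 mm from the axis and a quarter turn apart, the knob's post standing midway between two of them. Which ring varies.
- cup_a: black plastic sauce cup, 51 mm across the rim, 29 mm high, loose, in another of the rings; origin at the centre of its underside, 26 mm above the worktop
- cup_b: black plastic sauce cup, 51 mm across the rim, 29 mm high, loose, in another of the rings; origin at the centre of its underside, 26 mm above the worktop
- cup_c: black plastic sauce cup, 51 mm across the rim, 29 mm high, loose, in another of the rings; origin at the centre of its underside, 26 mm above the worktop
- desk_bell: white service bell with a black foot, 83 mm across, 58 mm high, loose on the worktop, to be left alone; origin at the centre of its underside
- ale_bottle_1: brown bottle, 61 mm across, 230 mm high, loose on the worktop to the left, to be left alone; origin at the centre of its underside
- ale_bottle_2: brown bottle, 61 mm across, 230 mm high, loose on the worktop to the right, to be left alone; origin at the centre of its underside
Mind the look-alikes: they are no part of the job. What is shaped like the cup_c but yellow is not meant.

How it is judged:
By the outcome, as a careful person would: the job done as asked, in the order asked, and still so for the second after the job is handed in, while the arm keeps its last pose, push and grip.
It also fails if it takes over 51 s, if anything falls off the work surface, if the arm or the gripper's body presses on something with over 40 N, if the wrist force passes 120 N, or if a joint passes its speed limit or range.

## Robot

A 7-joint arm with a two-finger parallel gripper is mounted at the origin on a cart in front of the work surface, level with it; the furniture and walls round the work are solid. World frame = base frame: x ahead of the robot, y to its left, z up, the work surface at z = 0. Lengths are in m, angles in rad, forces in N, time in s.
With the tool pointing down it reaches from about 0.425 to 0.8 m from the base axis. Payload 8.3 kg.
Tool frame: the origin (TCP) lies at the very end of the fingers, on their centre line; the grasp point (between the pads) lies 19 mm behind it; z points along the fingers, y is the line along which they close (so a half turn about z gives the same grasp; the last joint's range is limited). The gripper opens to 85 mm and grips with 20 to 120 N. Pads are 22 mm wide; open, the fingers measure 114 mm over their backs; the gripper's body (76 mm by 85 mm) begins 54 mm behind the grasp point. The pads swing forward as they close: fully open they stand 13 mm farther back than shut.
Start: joints at [-1.268, 0.383, 0.016, 1.37, -0.006, 1.388, -0.046], TCP at [0.224, 0.584, 0.231] pointing down, gripper open.
Joint ranges: [-2.95, 2.95], [-0.25, 2.06], [-1.52, 1.56], [0.18, 2.33], [-1.44, 4.58], [0.02, 2.06], [-3.01, 3.01]. Speed limits (rad/s): [2.39, 2.39, 3.01, 3.01, 3.14, 3.14, 3.14].

## Interface

Orientations are given as a unit quaternion [w, x, y, z].
In Python, from rig import bot, viewer, finder gives the robot as it stands.
- The arm moves only by the tool move_arm, never from a script. Its arguments are lists of equal length, an entry for each row: "delta_pos": the shift along the tool's x, y, z in m, a list of three; "rotation": the turn, a rotation vector about the tool's x, y, z in rad, a list of three; "fingers": the closure in counts, from 0 (fully open) to 255 (shut). A call has 1 to 10 rows; each row shifts and turns the commanded pose from where the row before left it, along the tool's axes as they then stand; what a row does not reach is not made up. A row lasts 1/8 s, in which the tool goes at most 62.5 mm and 10.7 degrees, less where a joint would pass 70% of its speed; a pose out of reach is approached as far as the arm can. A call is refused whole if a number of a shift passes 0.0625 or a number of a turn 0.188, either way. A call with a gripper value outside its range is refused whole. The fingers move at their own pace and stop on an object; "force" is the grip in N (left out, the last holds). Time passes only in rows, so rows that do not move let the fingers close. It gives the time, the measured TCP pose, the force, the opening and the grip force at its end, in the units of the state.
- bot.read_state(): the state, without advancing time (a new reading comes with each control period).
- viewer.read_camera(name): name is "side" or "top" or "wrist"; returns a dict with "img" (480x640x3 uint8, red, green, blue), "fx", "fy", "cx", "cy" (pixels), "rvec" (rotation vector, rad) and "tvec" (3), from world to camera coordinates, as OpenCV has them; the wrist camera has in their place "hand_eye" (4x4, takes a point from camera to tool coordinates, whose origin is the TCP and whose axes are the flange's). Camera axes: x right, y down, z forward; pixel columns grow to the right and rows downward; lengths in m; the calibration is good to about 2 mm. The wrist camera is an equidistant fisheye: a pixel r from the principal point sees the ray r / f radians off the axis. A picture is of the moment at which its call begins: read the wrist's pose just before it. There is no depth.
- bot.close_job(): hands the job in; it is judged then, once.
Trained networks look in the newest picture that a camera, given by its name, has taken for a name from the list of things; names that differ only in an ending like _2 or _b are one class to them, and where a whole thing is asked for, a point or a joint stands for the part that bears it (a point fixed in the world has none). Each returns a list of dicts, best first, with "p" (0 to 1); they miss things now and then, are a little off and sometimes report something else, mostly with a low value. They report only what shows in the picture. A call takes as long as a camera call. They do not tell look-alikes from the thing itself.
- finder.find_in(camera, label): "position" ([column, row] in pixels, amid what is visible of it).
- finder.mark_of(camera, label): "position" ([column, row] in pixels: a listed point, or the origin of a listed thing).
The state is a dict: "time_s": time; "q": joint angles; "joint_vel": joint speeds; "effort": joint torques, N m; "tcp_pos": TCP position; "orientation": TCP orientation; "wrist_force": force on the tool from outside, world axes, zero at the start; "moment": the same for the moment, N m; "finger_gap": opening from 0.0 (shut) to 1.0 (fully open); "gripper_force": force on a finger pad.
Only numpy, scipy, OpenCV 4.12 (cv2) and the standard library are available. Lean on these libraries where they do the work, as an engineer would, in place of code of your own. Each camera call takes 0.05 s, during which the arm holds its last target. There are 200 camera calls.

## Working session

There is one attempt and no reset: what is moved stays moved. The work goes in short steps, Python scripts to look and compute and a tool call to move; the robot and the scene stay as the last step left them, time stands still between calls to the robot, and variables do not carry over. Pictures are saved under pics/ and viewed, at most 10 in all, crops included, and the job is handed in when it is done.

Besides the shell and the picture viewer there is one more tool, called after "Request:" as name(argument=value, ...), one argument or row to a line, values as JSON. move_arm: Moves the arm, as the interface text tells. Its arguments: {"type":"object","properties":{"delta_pos":{"type":"array"},"rotation":{"type":"array"},"fingers":{"type":"array"},"force":{"type":"number"}},"required":["delta_pos","rotation","fingers"]}

```bash
mkdir -p pics; cat > h.py <<'E'
from rig import bot, viewer, finder
import numpy as np, cv2
from scipy.spatial.transform import Rotation as R
def ray(c,px):
    Rm=cv2.Rodrigues(np.array(c["rvec"],float))[0]; t=np.array(c["tvec"],float).ravel()
    d=Rm.T@np.array([(px[0]-c["cx"])/c["fx"],(px[1]-c["cy"])/c["fy"],1.]); return -Rm.T@t,d
def onz(c,px,z):
    o,d=ray(c,px); return o+d*(z-o[2])/d[2]
def rot(st):
    q=st["orientation"]; return R.from_quat([q[1],q[2],q[3],q[0]]).as_matrix()
E
python3 - <<'E'
from h import *
s=bot.read_state(); print(s["time_s"],s["tcp_pos"],rot(s).round(3).tolist())
zs={"turntable":.026,"carousel_base":0,"crank_knob":.13,"salt_center":.066,"cup_a":.026,"desk_bell":0,"ale_bottle_1":0}
for n in ["top","side"]:
    c=viewer.read_camera(n); cv2.imwrite(f"pics/{n}0.png",c["img"][:,:,::-1])
    for l,z in zs.items():
        for r in finder.mark_of(n,l)[:5]:
            print(n,l,round(r["p"],2),np.round(r["position"],0),onz(c,r["position"],z).round(3))
E
```

```text
0.0 [0.22334748 0.58319775 0.23028243] [[-0.934, 0.358, -0.001], [0.358, 0.934, -0.002], [-0.0, -0.002, -1.0]]Traceback (most recent call last):
  File "<stdin>", line 7, in <module>
ValueError: it knows: ale_bottle, carousel_base, crank_knob, cup, desk_bell, salt_center
```

```bash
python3 - <<'E'
from h import *
zs={"carousel_base":0,"crank_knob":.13,"salt_center":.066,"cup":.026,"desk_bell":0,"ale_bottle":0}
for n in ["top","side"]:
    c=viewer.read_camera(n); cv2.imwrite(f"pics/{n}0.png",c["img"][:,:,::-1])
    for l,z in zs.items():
        for r in finder.mark_of(n,l)[:5]:
            print(n,l,round(r["p"],2),np.round(r["position"],0),onz(c,r["position"],z).round(3))
E
```

```text
top crank_knob 0.43 [346. 195.] [ 0.68 -0.06  0.13]
top salt_center 0.65 [350. 256.] [ 0.533 -0.074  0.066]
top cup 0.79 [422. 228.] [ 0.613 -0.27   0.026]
top cup 0.73 [224. 238.] [0.577 0.265 0.026]
top cup 0.71 [327. 218.] [ 0.637 -0.012  0.026]
top cup 0.55 [239. 275.] [0.479 0.22  0.026]
top cup 0.51 [322. 249.] [ 0.552 -0.002  0.026]
top desk_bell 0.81 [433. 273.] [ 0.493 -0.306  0.   ]
top ale_bottle 0.93 [467. 226.] [ 0.624 -0.401  0.   ]
top ale_bottle 0.61 [171. 226.] [0.613 0.42  0.   ]
side carousel_base 0.37 [362. 278.] [ 0.644 -0.076  0.   ]
side crank_knob 0.75 [380. 233.] [ 0.685 -0.07   0.13 ]
side salt_center 0.59 [322. 271.] [ 0.531 -0.073  0.066]
side cup 0.85 [348. 258.] [ 0.631 -0.02   0.026]
side cup 0.78 [361. 279.] [ 0.626 -0.098  0.026]
side cup 0.69 [393. 338.] [ 0.604 -0.286  0.026]
side cup 0.69 [267. 227.] [0.486 0.181 0.026]
side cup 0.61 [289. 208.] [0.574 0.239 0.026]
side desk_bell 0.65 [352. 376.] [ 0.488 -0.318  0.   ]
side ale_bottle 0.86 [428. 384.] [ 0.621 -0.4    0.   ]
side ale_bottle 0.78 [280. 179.] [0.62  0.424 0.   ]
```

View pics/top0.png

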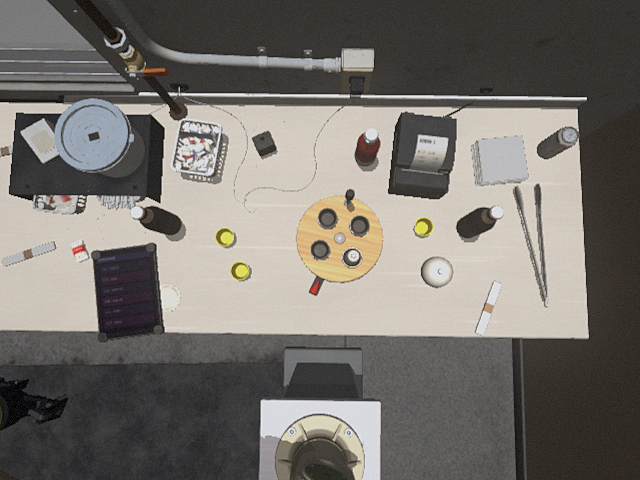

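View pics/side0.png

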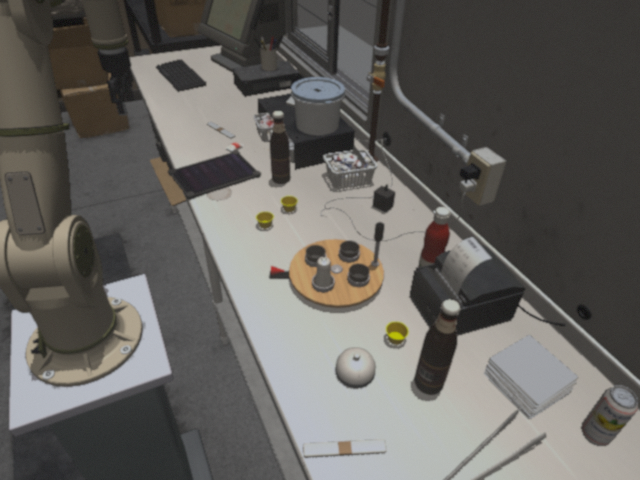

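The black knob on its post is at top (349,195) and side (379,232). The white salt shaker is at top (352,257), and the red pointer at top (317,286). The yellow cups at top (226,238), (241,271) and (422,228) are look-alikes that I don't need to touch.

```bash
python3 - <<'E'
from h import *
ims=[]
for n,(x0,y0,x1,y1) in {"top":(285,170,400,310),"side":(255,210,400,320)}.items():
    c=viewer.read_camera(n); im=c["img"]; hsv=cv2.cvtColor(im,cv2.COLOR_RGB2HSV)
    H,S,V=[hsv[...,i].astype(int) for i in range(3)]
    box=np.zeros(H.shape,bool); box[y0:y1,x0:x1]=1
    wood=((H>8)&(H<25)&(S>85)&(V>110)&box).astype(np.uint8)
    cnt=max(cv2.findContours(wood,0,cv2.CHAIN_APPROX_NONE)[0],key=cv2.contourArea)
    hull=cv2.convexHull(cnt)[:,0]
    # rim silhouette -> top plane circle fit
    P=np.array([onz(c,p,.026)[:2] for p in hull])
    A=np.c_[2*P,np.ones(len(P))]; s=np.linalg.lstsq(A,(P**2).sum(1),rcond=None)[0]
    print(n,"disc",s[:2].round(4),"r",np.sqrt(s[2]+s[:2]@s[:2]).round(4))
    red=((H<6)|(H>174))&(S>150)&(V>70)&box
    ys,xs=np.nonzero(red); print("red",len(xs)); ctr=s[:2]
    if len(xs):
        p=onz(c,(xs.mean(),ys.mean()),.012); d=p[:2]-ctr; print(p.round(4),"dist",np.hypot(*d).round(4),"ang",np.degrees(np.arctan2(d[1],d[0])).round(1))
    for l,z in (("crank_knob",.13),("salt_center",.066)):
        for r in finder.mark_of(n,l)[:1]:
            p=onz(c,r["position"],z); d=p[:2]-ctr; print(l,r["position"],p.round(4),"dist",np.hypot(*d).round(4),"ang",np.degrees(np.arctan2(d[1],d[0])).round(1))
    ims.append(cv2.resize(im[y0:y1,x0:x1],(400,480),interpolation=cv2.INTER_CUBIC))
cv2.imwrite("pics/crop1.png",np.hstack(ims)[:,:,::-1])
E
```

```text
top disc [ 0.5822 -0.0469] r 0.1165
red 61
[0.4471 0.0178 0.012 ] dist 0.1498 ang 154.4
crank_knob [347.8, 196.5] [ 0.6756 -0.0643  0.13  ] dist 0.095 ang -10.6
salt_center [352.1, 253.0] [ 0.5395 -0.0798  0.066 ] dist 0.054 ang -142.4
side disc [ 0.5845 -0.0469] r 0.1166
red 30
[0.4521 0.0285 0.012 ] dist 0.1523 ang 150.3
crank_knob [380.8, 233.0] [ 0.6862 -0.0713  0.13  ] dist 0.1046 ang -13.5
salt_center [322.9, 273.5] [ 0.5312 -0.0815  0.066 ] dist 0.0636 ang -147.0
```

View pics/crop1.png

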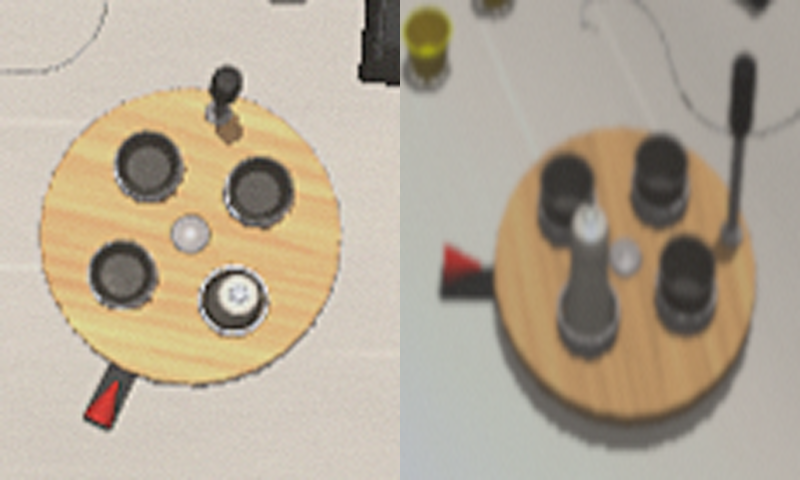

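The crop confirms it: one black crank knob, at an angle of about -12° from the axis. The white and steel salt shaker is 135° clockwise of it, and the red pointer is at about 154°. Now I'll go above the knob.

Request:
move_arm(
  delta_pos=[
    [0, 0, -0.01],
    [0, 0, -0.01],
    [-0.02, -0.028, 0],
    [-0.03, -0.042, 0],
    [-0.03, -0.042, 0],
    [-0.03, -0.042, 0],
    [-0.03, -0.042, 0],
    [-0.03, -0.042, 0],
    [-0.03, -0.042, 0],
    [-0.03, -0.042, 0],
  ],
  rotation=[
    [0, 0, -0.183],
    [0, 0, -0.183],
    [0, 0, 0],
    [0, 0, 0],
    [0, 0, 0],
    [0, 0, 0],
    [0, 0, 0],
    [0, 0, 0],
    [0, 0, 0],
    [0, 0, 0],
  ],
  fingers=[0, 0, 0, 0, 0, 0, 0, 0, 0, 0],
  force=80,
)

```text
time_s: 2.3
tcp_pos: [0.4544, 0.2603, 0.2516]
orientation: [0.0, -0.0, 1.0, 0.0]
wrist_force: [0.9, -0.4, -0.2]
finger_gap: 0.997
gripper_force: 0.0
```

Request:
move_arm(
  delta_pos=[
    [-0.028, -0.04, 0],
    [-0.028, -0.04, 0],
    [-0.028, -0.04, 0],
    [-0.028, -0.04, 0],
    [-0.028, -0.04, 0],
    [-0.028, -0.04, 0],
    [-0.028, -0.04, 0],
    [-0.02, -0.028, 0],
    [-0.01, -0.018, 0],
    [0, 0, 0],
  ],
  rotation=[
    [0, 0, 0],
    [0, 0, 0],
    [0, 0, 0],
    [0, 0, 0],
    [0, 0, 0],
    [0, 0, 0],
    [0, 0, 0],
    [0, 0, 0],
    [0, 0, 0],
    [0, 0, 0],
  ],
  fingers=[0, 0, 0, 0, 0, 0, 0, 0, 0, 0],
)

```text
time_s: 3.55
tcp_pos: [0.6797, -0.0665, 0.2507]
orientation: [-0.0, 0.001, 1.0, -0.001]
wrist_force: [-0.4, -0.2, 0.0]
finger_gap: 1.002
gripper_force: 0.0
```

```bash
cat >> h.py <<'E'
def wrist_pix(c,s,px,z):
    x,y=(px[0]-c["cx"])/c["fx"],(px[1]-c["cy"])/c["fy"]; th=np.hypot(x,y); k=np.sin(th)/max(th,1e-9)
    d=np.array([x*k,y*k,np.cos(th)]); E=np.array(c["hand_eye"]); Rw=rot(s)
    o=np.array(s["tcp_pos"])+Rw@E[:3,3]; d=Rw@E[:3,:3]@d
    return o+d*(z-o[2])/d[2]
E
python3 - <<'E'
from h import *
s=bot.read_state(); print(s["time_s"],s["tcp_pos"],s["q"])
c=viewer.read_camera("wrist"); cv2.imwrite("pics/w1.png",c["img"][:,:,::-1])
print(c["fx"],c["cx"],c["cy"],np.round(c["hand_eye"],3).tolist())
ctr=np.array([.583,-.047])
for l,z in (("crank_knob",.13),("salt_center",.066),("cup",.026),("carousel_base",0)):
    for r in finder.mark_of("wrist",l)[:4]:
        p=wrist_pix(c,s,r["position"],z); d=p[:2]-ctr; print(l,round(r["p"],2),np.round(r["position"]),p.round(4),np.hypot(*d).round(4),np.degrees(np.arctan2(d[1],d[0])).round(1))
E
```

```text
3.55 [ 0.67972455 -0.0664698   0.2506872 ] [-0.19926696  0.53053289  0.41008062  1.16023695 -0.20242832  1.49006429
  1.74409613]
371.64829954431775 321.6753438689872 237.6292232023039 [[0.0, -0.954, -0.3, 0.076], [1.0, 0.001, -0.001, 0.0], [0.001, -0.3, 0.954, -0.142], [0.0, 0.0, 0.0, 1.0]]
crank_knob 0.84 [322. 225.] [ 0.6766 -0.0661  0.13  ] 0.0955 -11.5
salt_center 0.96 [304.  40.] [ 0.5279 -0.0812  0.066 ] 0.0649 -148.2
salt_center 0.21 [323. 228.] [ 0.6969 -0.0655  0.066 ] 0.1154 -9.2
cup 0.94 [396.  71.] [0.5482 0.0067 0.026 ] 0.064 122.9
cup 0.82 [587. 126.] [0.5835 0.2425 0.026 ] 0.2895 89.9
cup 0.8 [376. 156.] [ 0.6339 -0.0127  0.026 ] 0.0613 34.0
cup 0.62 [291. 139.] [ 0.6176 -0.0963  0.026 ] 0.0602 -54.9
```

View pics/w1.png

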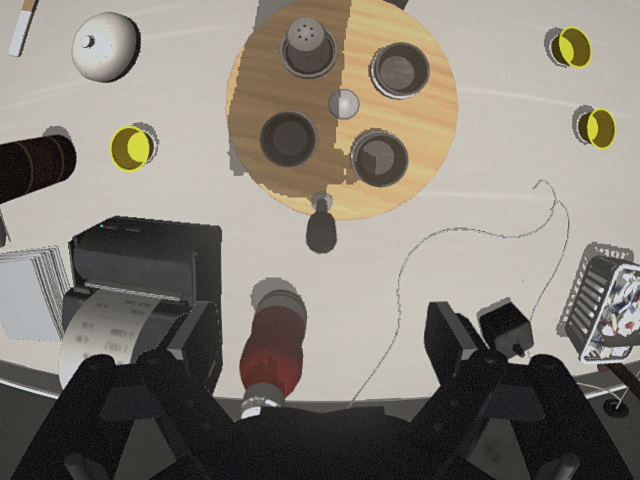

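The knob is at wrist pixel (322,225), straight below the TCP. The four rings, with the salt at (304,40), put the knob at about -11.6°. The ketchup bottle and printer are clear of the path. Next, descend and grip.

Request:
move_arm(
  delta_pos=[
    [-0.001, 0, 0.02],
    [0, 0, 0.03],
    [0, 0, 0.03],
    [0, 0, 0.03],
    [0, 0, 0.02],
    [0, 0, 0.009],
    [0, 0, 0],
    [0, 0, 0],
    [0, 0, 0],
    [0, 0, 0],
  ],
  rotation=[
    [0, 0, 0],
    [0, 0, 0],
    [0, 0, 0],
    [0, 0, 0],
    [0, 0, 0],
    [0, 0, 0],
    [0, 0, 0],
    [0, 0, 0],
    [0, 0, 0],
    [0, 0, 0],
  ],
  fingers=[0, 0, 0, 0, 0, 0, 255, 255, 255, 255],
  force=60,
)

```text
time_s: 5.05
tcp_pos: [0.6811, -0.0645, 0.1134]
orientation: [0.001, -0.0, 1.0, -0.0]
wrist_force: [0.6, -0.8, 3.2]
finger_gap: 0.241
gripper_force: 58.4
```

Request:
move_arm(
  delta_pos=[
    [0, 0, 0],
    [0, 0, 0],
    [0, 0, 0],
    [0, 0, 0],
  ],
  rotation=[
    [0, 0, 0],
    [0, 0, 0],
    [0, 0, 0],
    [0, 0, 0],
  ],
  fingers=[255, 255, 255, 255],
)

```text
time_s: 5.55
tcp_pos: [0.6812, -0.0645, 0.1133]
orientation: [0.001, -0.0, 1.0, -0.0]
wrist_force: [-2.2, 0.1, 6.2]
finger_gap: 0.238
gripper_force: 58.5
```

```bash
python3 - <<'E'
from h import *
s=bot.read_state(); print(s["tcp_pos"],s["wrist_force"],s["finger_gap"],s["gripper_force"])
c=viewer.read_camera("side"); cv2.imwrite("pics/s2.png",cv2.resize(c["img"][170:330,260:460],None,fx=3,fy=3)[:,:,::-1])
# rows: clockwise from a0 at radius r about centre; tool dx=-dx, dy=dy
a=-11.6; P=lambda a:np.array([-np.cos(np.radians(a)),np.sin(np.radians(a))])*.1
st=[1.5,3]+[4.5]*200
for i in range(94):
    b=a-st[i]; print(i,round(b,1),(1000*(P(b)-P(a))).round(1).tolist()); a=b
E
```

```text
[ 0.68115413 -0.06449365  0.11332476] [-2.1804576   0.10871089  6.22907385] 0.23832290193716796 58.54724940494634
0 -13.1 [0.6, -2.6]
1 -16.1 [1.3, -5.1]
2 -20.6 [2.5, -7.5]
3 -25.1 [3.0, -7.2]
4 -29.6 [3.6, -7.0]
5 -34.1 [4.1, -6.7]
6 -38.6 [4.7, -6.3]
7 -43.1 [5.1, -5.9]
8 -47.6 [5.6, -5.5]
9 -52.1 [6.0, -5.1]
10 -56.6 [6.4, -4.6]
11 -61.1 [6.7, -4.1]
12 -65.6 [7.0, -3.5]
13 -70.1 [7.3, -3.0]
14 -74.6 [7.5, -2.4]
15 -79.1 [7.6, -1.8]
16 -83.6 [7.8, -1.2]
17 -88.1 [7.8, -0.6]
18 -92.6 [7.9, 0.0]
19 -97.1 [7.8, 0.7]
20 -101.6 [7.7, 1.3]
21 -106.1 [7.6, 1.9]
22 -110.6 [7.5, 2.5]
23 -115.1 [7.2, 3.0]
24 -119.6 [7.0, 3.6]
25 -124.1 [6.7, 4.1]
26 -128.6 [6.3, 4.7]
27 -133.1 [5.9, 5.1]
28 -137.6 [5.5, 5.6]
29 -142.1 [5.1, 6.0]
30 -146.6 [4.6, 6.4]
31 -151.1 [4.1, 6.7]
32 -155.6 [3.5, 7.0]
33 -160.1 [3.0, 7.3]
34 -164.6 [2.4, 7.5]
35 -169.1 [1.8, 7.6]
36 -173.6 [1.2, 7.8]
37 -178.1 [0.6, 7.8]
38 -182.6 [-0.0, 7.9]
39 -187.1 [-0.7, 7.8]
40 -191.6 [-1.3, 7.7]
41 -196.1 [-1.9, 7.6]
42 -200.6 [-2.5, 7.5]
43 -205.1 [-3.0, 7.2]
44 -209.6 [-3.6, 7.0]
45 -214.1 [-4.1, 6.7]
46 -218.6 [-4.7, 6.3]
47
[... 351 characters left out ...]
.5]
63 -295.1 [-7.2, -3.0]
64 -299.6 [-7.0, -3.6]
65 -304.1 [-6.7, -4.1]
66 -308.6 [-6.3, -4.7]
67 -313.1 [-5.9, -5.1]
68 -317.6 [-5.5, -5.6]
69 -322.1 [-5.1, -6.0]
70 -326.6 [-4.6, -6.4]
71 -331.1 [-4.1, -6.7]
72 -335.6 [-3.5, -7.0]
73 -340.1 [-3.0, -7.3]
74 -344.6 [-2.4, -7.5]
75 -349.1 [-1.8, -7.6]
76 -353.6 [-1.2, -7.8]
77 -358.1 [-0.6, -7.8]
78 -362.6 [0.0, -7.9]
79 -367.1 [0.7, -7.8]
80 -371.6 [1.3, -7.7]
81 -376.1 [1.9, -7.6]
82 -380.6 [2.5, -7.5]
83 -385.1 [3.0, -7.2]
84 -389.6 [3.6, -7.0]
85 -394.1 [4.1, -6.7]
86 -398.6 [4.7, -6.3]
87 -403.1 [5.1, -5.9]
88 -407.6 [5.6, -5.5]
89 -412.1 [6.0, -5.1]
90 -416.6 [6.4, -4.6]
91 -421.1 [6.7, -4.1]
92 -425.6 [7.0, -3.5]
93 -430.1 [7.3, -3.0]
```

View pics/s2.png

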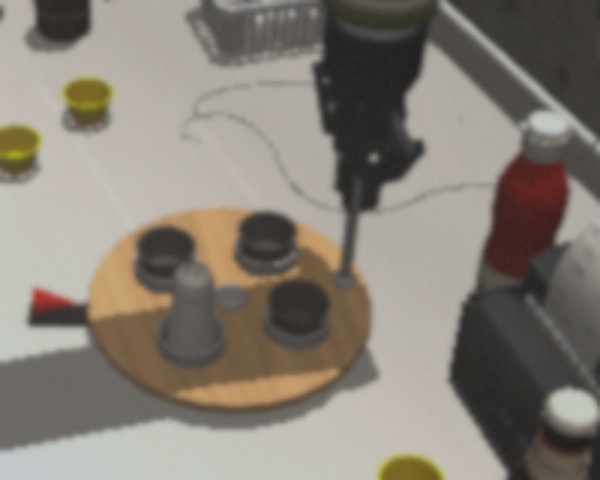

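The knob is gripped: gap 0.24, force 58 N, everything upright. I'll lead it clockwise at about 36°/s.

Request:
move_arm(
  delta_pos=[
    [0.0006, -0.0026, 0],
    [0.0013, -0.0051, 0],
    [0.0025, -0.0075, 0],
    [0.003, -0.0072, 0],
    [0.0036, -0.007, 0],
    [0.0041, -0.0067, 0],
    [0.0047, -0.0063, 0],
    [0.0051, -0.0059, 0],
    [0.0056, -0.0055, 0],
    [0.006, -0.0051, 0],
  ],
  rotation=[
    [0, 0, 0],
    [0, 0, 0],
    [0, 0, 0],
    [0, 0, 0],
    [0, 0, 0],
    [0, 0, 0],
    [0, 0, 0],
    [0, 0, 0],
    [0, 0, 0],
    [0, 0, 0],
  ],
  fingers=[255, 255, 255, 255, 255, 255, 255, 255, 255, 255],
)

```text
time_s: 6.85
tcp_pos: [0.6449, -0.124, 0.1133]
orientation: [0.001, 0.0, 1.0, -0.0]
wrist_force: [2.4, -1.2, 5.8]
finger_gap: 0.243
gripper_force: 58.7
```

Request:
move_arm(
  delta_pos=[
    [0.0064, -0.0046, 0],
    [0.0067, -0.0041, 0],
    [0.007, -0.0035, 0],
    [0.0073, -0.003, 0],
    [0.0075, -0.0024, 0],
    [0.0076, -0.0018, 0],
    [0.0078, -0.0012, 0],
    [0.0078, -0.0006, 0],
    [0.0079, 0, 0],
    [0.0078, 0.0007, 0],
  ],
  rotation=[
    [0, 0, 0],
    [0, 0, 0],
    [0, 0, 0],
    [0, 0, 0],
    [0, 0, 0],
    [0, 0, 0],
    [0, 0, 0],
    [0, 0, 0],
    [0, 0, 0],
    [0, 0, 0],
  ],
  fingers=[255, 255, 255, 255, 255, 255, 255, 255, 255, 255],
)

```text
time_s: 8.1
tcp_pos: [0.5708, -0.1448, 0.1133]
orientation: [0.001, 0.0, 1.0, -0.001]
wrist_force: [0.0, -1.6, 6.0]
finger_gap: 0.244
gripper_force: 58.8
```

Request:
move_arm(
  delta_pos=[
    [0.0077, 0.0013, 0],
    [0.0076, 0.0019, 0],
    [0.0075, 0.0025, 0],
    [0.0072, 0.003, 0],
    [0.007, 0.0036, 0],
    [0.0067, 0.0041, 0],
    [0.0063, 0.0047, 0],
    [0.0059, 0.0051, 0],
    [0.0055, 0.0056, 0],
    [0.0051, 0.006, 0],
  ],
  rotation=[
    [0, 0, 0],
    [0, 0, 0],
    [0, 0, 0],
    [0, 0, 0],
    [0, 0, 0],
    [0, 0, 0],
    [0, 0, 0],
    [0, 0, 0],
    [0, 0, 0],
    [0, 0, 0],
  ],
  fingers=[255, 255, 255, 255, 255, 255, 255, 255, 255, 255],
)

```text
time_s: 9.35
tcp_pos: [0.504, -0.1069, 0.1132]
orientation: [0.001, 0.0, 1.0, -0.0]
wrist_force: [-0.5, -2.4, 8.4]
finger_gap: 0.242
gripper_force: 59.0
```

Request:
move_arm(
  delta_pos=[
    [0.0046, 0.0064, 0],
    [0.0041, 0.0067, 0],
    [0.0035, 0.007, 0],
    [0.003, 0.0073, 0],
    [0.0024, 0.0075, 0],
    [0.0018, 0.0076, 0],
    [0.0012, 0.0078, 0],
    [0.0006, 0.0078, 0],
    [0, 0.0079, 0],
    [-0.0007, 0.0078, 0],
  ],
  rotation=[
    [0, 0, 0],
    [0, 0, 0],
    [0, 0, 0],
    [0, 0, 0],
    [0, 0, 0],
    [0, 0, 0],
    [0, 0, 0],
    [0, 0, 0],
    [0, 0, 0],
    [0, 0, 0],
  ],
  fingers=[255, 255, 255, 255, 255, 255, 255, 255, 255, 255],
)

```text
time_s: 10.6
tcp_pos: [0.4838, -0.0323, 0.1132]
orientation: [0.001, 0.0, 1.0, -0.0]
wrist_force: [-0.3, -1.5, 8.5]
finger_gap: 0.244
gripper_force: 59.0
```

```bash
python3 - <<'E'
from h import *
s=bot.read_state(); print(s["time_s"],s["tcp_pos"],s["q"],s["wrist_force"])
E
```

```text
10.6 [ 0.48378891 -0.03233153  0.1132025 ] [-0.3281756   0.18198478  0.36672228  1.9194223  -0.07483779  1.05180716
  1.64052549] [-0.25823683 -1.53916461  8.47811082]
```

Small forces and healthy joint margins. Continuing.

Request:
move_arm(
  delta_pos=[
    [-0.0013, 0.0077, 0],
    [-0.0019, 0.0076, 0],
    [-0.0025, 0.0075, 0],
    [-0.003, 0.0072, 0],
    [-0.0036, 0.007, 0],
    [-0.0041, 0.0067, 0],
    [-0.0047, 0.0063, 0],
    [-0.0051, 0.0059, 0],
    [-0.0056, 0.0055, 0],
    [-0.006, 0.0051, 0],
  ],
  rotation=[
    [0, 0, 0],
    [0, 0, 0],
    [0, 0, 0],
    [0, 0, 0],
    [0, 0, 0],
    [0, 0, 0],
    [0, 0, 0],
    [0, 0, 0],
    [0, 0, 0],
    [0, 0, 0],
  ],
  fingers=[255, 255, 255, 255, 255, 255, 255, 255, 255, 255],
)

```text
time_s: 11.85
tcp_pos: [0.5221, 0.0339, 0.1133]
orientation: [0.001, 0.0, 1.0, -0.0]
wrist_force: [1.0, -3.7, 7.7]
finger_gap: 0.24
gripper_force: 58.9
```

Request:
move_arm(
  delta_pos=[
    [-0.0064, 0.0046, 0],
    [-0.0067, 0.0041, 0],
    [-0.007, 0.0035, 0],
    [-0.0073, 0.003, 0],
    [-0.0075, 0.0024, 0],
    [-0.0076, 0.0018, 0],
    [-0.0078, 0.0012, 0],
    [-0.0078, 0.0006, 0],
    [-0.0079, 0, 0],
    [-0.0078, -0.0007, 0],
  ],
  rotation=[
    [0, 0, 0],
    [0, 0, 0],
    [0, 0, 0],
    [0, 0, 0],
    [0, 0, 0],
    [0, 0, 0],
    [0, 0, 0],
    [0, 0, 0],
    [0, 0, 0],
    [0, 0, 0],
  ],
  fingers=[255, 255, 255, 255, 255, 255, 255, 255, 255, 255],
)

```text
time_s: 13.1
tcp_pos: [0.5957, 0.0538, 0.1133]
orientation: [0.001, 0.0, 1.0, -0.0]
wrist_force: [0.1, -3.0, 7.3]
finger_gap: 0.244
gripper_force: 59.0
```

Request:
move_arm(
  delta_pos=[
    [-0.0077, -0.0013, 0],
    [-0.0076, -0.0019, 0],
    [-0.0075, -0.0025, 0],
    [-0.0072, -0.003, 0],
    [-0.007, -0.0036, 0],
    [-0.0067, -0.0041, 0],
    [-0.0063, -0.0047, 0],
    [-0.0059, -0.0051, 0],
    [-0.0055, -0.0056, 0],
    [-0.0051, -0.006, 0],
  ],
  rotation=[
    [0, 0, 0],
    [0, 0, 0],
    [0, 0, 0],
    [0, 0, 0],
    [0, 0, 0],
    [0, 0, 0],
    [0, 0, 0],
    [0, 0, 0],
    [0, 0, 0],
    [0, 0, 0],
  ],
  fingers=[255, 255, 255, 255, 255, 255, 255, 255, 255, 255],
)

```text
time_s: 14.35
tcp_pos: [0.6617, 0.0162, 0.1133]
orientation: [0.0, 0.0, 1.0, -0.0]
wrist_force: [-3.4, -0.9, 8.8]
finger_gap: 0.24
gripper_force: 59.1
```

Request:
move_arm(
  delta_pos=[
    [-0.0046, -0.0064, 0],
    [-0.0041, -0.0067, 0],
    [-0.0035, -0.007, 0],
    [-0.003, -0.0073, 0],
    [-0.0024, -0.0075, 0],
    [-0.0018, -0.0076, 0],
    [-0.0012, -0.0078, 0],
    [-0.0006, -0.0078, 0],
    [0, -0.0079, 0],
    [0.0007, -0.0078, 0],
  ],
  rotation=[
    [0, 0, 0],
    [0, 0, 0],
    [0, 0, 0],
    [0, 0, 0],
    [0, 0, 0],
    [0, 0, 0],
    [0, 0, 0],
    [0, 0, 0],
    [0, 0, 0],
    [0, 0, 0],
  ],
  fingers=[255, 255, 255, 255, 255, 255, 255, 255, 255, 255],
)

```text
time_s: 15.6
tcp_pos: [0.6823, -0.0567, 0.1133]
orientation: [0.001, -0.0, 1.0, 0.0]
wrist_force: [-1.1, 0.8, 7.5]
finger_gap: 0.242
gripper_force: 59.0
```

Request:
move_arm(
  delta_pos=[
    [0.0013, -0.0077, 0],
    [0.0019, -0.0076, 0],
    [0.0025, -0.0075, 0],
    [0.003, -0.0072, 0],
    [0.0036, -0.007, 0],
    [0.0041, -0.0067, 0],
    [0.0047, -0.0063, 0],
    [0.0051, -0.0059, 0],
    [0.0056, -0.0055, 0],
    [0.006, -0.0051, 0],
  ],
  rotation=[
    [0, 0, 0],
    [0, 0, 0],
    [0, 0, 0],
    [0, 0, 0],
    [0, 0, 0],
    [0, 0, 0],
    [0, 0, 0],
    [0, 0, 0],
    [0, 0, 0],
    [0, 0, 0],
  ],
  fingers=[255, 255, 255, 255, 255, 255, 255, 255, 255, 255],
)

```text
time_s: 16.85
tcp_pos: [0.6449, -0.124, 0.1133]
orientation: [0.001, 0.0, 1.0, -0.0]
wrist_force: [1.5, -0.5, 5.6]
finger_gap: 0.243
gripper_force: 58.7
```

Request:
move_arm(
  delta_pos=[
    [0.0064, -0.0046, 0],
    [0.005, -0.003, 0],
    [0.0025, -0.0014, 0],
    [0, 0, 0],
    [0, 0, 0],
  ],
  rotation=[
    [0, 0, 0],
    [0, 0, 0],
    [0, 0, 0],
    [0, 0, 0],
    [0, 0, 0],
  ],
  fingers=[255, 255, 255, 255, 255],
)

```text
time_s: 17.48
tcp_pos: [0.6307, -0.1334, 0.1133]
orientation: [0.001, 0.0, 1.0, -0.001]
wrist_force: [0.7, -1.7, 6.6]
finger_gap: 0.242
gripper_force: 58.8
```

```bash
python3 - <<'E'
from h import *
s=bot.read_state(); print(s["time_s"],s["tcp_pos"],s["wrist_force"])
ctr=np.array([.583,-.046]); 
d=s["tcp_pos"][:2]-ctr; print("knob",np.degrees(np.arctan2(d[1],d[0])).round(1),np.hypot(*d).round(4))
c=viewer.read_camera("wrist"); im=c["img"]; cv2.imwrite("pics/w3.png",im[:,:,::-1])
for l,z in (("salt_center",.066),("cup",.026)):
    for r in finder.mark_of("wrist",l)[:4]:
        p=wrist_pix(c,s,r["position"],z); d=p[:2]-ctr; print(l,round(r["p"],2),np.round(r["position"]),p.round(4),np.hypot(*d).round(4),np.degrees(np.arctan2(d[1],d[0])).round(1))
hsv=cv2.cvtColor(im,cv2.COLOR_RGB2HSV).astype(int)
ys,xs=np.nonzero(((hsv[...,0]<6)|(hsv[...,0]>174))&(hsv[...,1]>150)&(hsv[...,2]>60))
print("red",len(xs),xs.min() if len(xs) else "",xs.max() if len(xs) else "",ys.min() if len(xs) else "",ys.max() if len(xs) else "")
E
```

```text
17.475 [ 0.6307029  -0.13339179  0.11330698] [ 0.73694508 -1.70492081  6.59526589]
knob -61.4 0.0996
salt_center 0.76 [514.  75.] [ 0.5216 -0.0284  0.066 ] 0.0639 164.0
cup 0.85 [141. 214.] [ 0.6103 -0.2575  0.026 ] 0.2133 -82.6
cup 0.75 [536. 203.] [0.601  0.0185 0.026 ] 0.0669 74.4
cup 0.7 [427. 258.] [ 0.6412 -0.0623  0.026 ] 0.0604 -15.6
cup 0.67 [369. 141.] [ 0.5648 -0.1044  0.026 ] 0.0612 -107.3
red 212 344 544 0 405
```

View pics/w3.png

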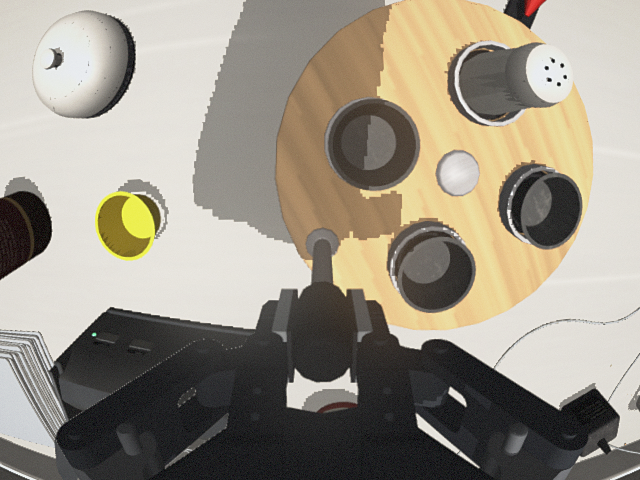

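The full turn is done, with the salt and cups upright in the wrist view. The salt is at about 164° (514,75), the pointer peeks in at (530,10). I'll turn a further 9° or so and measure the pointer from there.

Request:
move_arm(
  delta_pos=[
    [0.0044, -0.0024, 0],
    [0.0046, -0.0021, 0],
    [0.0046, -0.0017, 0],
    [0, 0, 0],
    [0, 0, 0],
    [0, 0, 0],
  ],
  rotation=[
    [0, 0, 0],
    [0, 0, 0],
    [0, 0, 0],
    [0, 0, 0],
    [0, 0, 0],
    [0, 0, 0],
  ],
  fingers=[255, 255, 255, 255, 255, 255],
)

```text
time_s: 18.38
tcp_pos: [0.617, -0.1395, 0.1133]
orientation: [0.001, 0.0, 1.0, -0.001]
wrist_force: [-0.2, -1.0, 6.3]
finger_gap: 0.241
gripper_force: 59.0
```

```bash
python3 - <<'E'
from h import *
s=bot.read_state(); print(s["time_s"],s["tcp_pos"],s["wrist_force"])
ctr=np.array([.583,-.046]); ang=lambda d:np.degrees(np.arctan2(d[1],d[0])).round(1)
d=s["tcp_pos"][:2]-ctr; print("knob",ang(d),np.hypot(*d).round(4))
out=[]
for n in ("wrist","top","side"):
    c=viewer.read_camera(n); im=c["img"]
    f=(lambda p,z:wrist_pix(c,s,p,z)) if n=="wrist" else (lambda p,z:onz(c,p,z))
    box={"wrist":(440,0,640,110),"top":(290,180,400,310),"side":(255,220,400,320)}[n]
    hsv=cv2.cvtColor(im,cv2.COLOR_RGB2HSV).astype(int); m=((hsv[...,0]<7)|(hsv[...,0]>173))&(hsv[...,1]>130)&(hsv[...,2]>50)
    b=np.zeros_like(m); b[box[1]:box[3],box[0]:box[2]]=1; ys,xs=np.nonzero(m&b)
    print(n,"red",len(xs))
    if len(xs):
        P=np.array([f(p,.017)[:2] for p in zip(xs,ys)])-ctr; r=np.hypot(*P.T)
        print(" r",r.min().round(3),r.max().round(3),"mean ang",ang(P.mean(0)),"tip ang",ang(P[r<r.min()+.006].mean(0)),"back ang",ang(P[r>r.max()-.006].mean(0)))
    for l,z in (("salt_center",.066),("cup",.026)):
        for q in finder.mark_of(n,l)[:6]:
            p=f(q["position"],z)[:2]-ctr
            if np.hypot(*p)<.09: print(l,round(q["p"],2),np.round(q["position"]),np.hypot(*p).round(4),ang(p))
    out.append(cv2.resize(im[box[1]:box[3],box[0]:box[2]],(400,300) if n!="wrist" else (800,300),interpolation=cv2.INTER_CUBIC))
cv2.imwrite("pics/f.png",np.vstack([out[0],np.hstack(out[1:])])[:,:,::-1])
E
```

```text
18.375 [ 0.61703115 -0.13952762  0.11332097] [-0.18520089 -1.02478538  6.30212841]
knob -70.0 0.0995
wrist red 738
 r 0.129 0.17 mean ang 154.0 tip ang 154.4 back ang 151.7
salt_center 0.67 [533. 110.] 0.0619 157.0
cup 0.82 [530. 232.] 0.0619 65.2
cup 0.74 [382. 151.] 0.0618 -114.5
cup 0.73 [421. 274.] 0.0623 -24.2
top red 66
 r 0.129 0.164 mean ang 154.9 tip ang 155.2 back ang 154.9
salt_center 0.44 [327. 255.] 0.0582 146.7
cup 0.81 [346. 217.] 0.061 -19.4
cup 0.6 [359. 248.] 0.0619 -115.7
cup 0.52 [322. 227.] 0.0559 57.4
side red 45
 r 0.133 0.16 mean ang 152.8 tip ang 153.3 back ang 152.6
salt_center 0.77 [312. 257.] 0.0588 152.2
cup 0.63 [337. 250.] 0.0739 60.2
cup 0.62 [342. 287.] 0.0597 -100.4
cup 0.47 [365. 269.] 0.0738 -21.6
```

View pics/f.png

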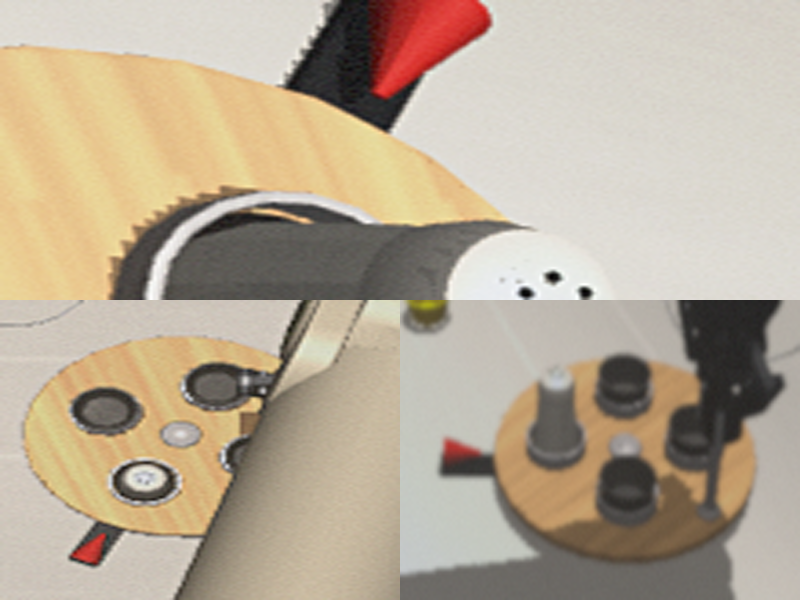

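The wrist view puts the pointer tip (534,35) at 154.4° and the salt's ring at about 155.3°; the salt and cups are all upright. One last small nudge of about 1° clockwise.

Request:
move_arm(
  delta_pos=[
    [0.0008, -0.0003, 0],
    [0.0008, -0.0003, 0],
    [0, 0, 0],
    [0, 0, 0],
    [0, 0, 0],
    [0, 0, 0],
  ],
  rotation=[
    [0, 0, 0],
    [0, 0, 0],
    [0, 0, 0],
    [0, 0, 0],
    [0, 0, 0],
    [0, 0, 0],
  ],
  fingers=[255, 255, 255, 255, 255, 255],
  force=70,
)

```text
time_s: 19.58
tcp_pos: [0.6157, -0.14, 0.1133]
orientation: [0.001, 0.0, 1.0, -0.001]
wrist_force: [1.9, -1.5, 6.7]
finger_gap: 0.243
gripper_force: 68.1
```

```bash
python3 - <<'E'
from h import *
s=bot.read_state(); ctr=np.array([.583,-.046]); ang=lambda d:np.degrees(np.arctan2(d[1],d[0])).round(1)
print(s["time_s"],"knob",ang(s["tcp_pos"][:2]-ctr),s["gripper_force"],s["wrist_force"])
c=viewer.read_camera("wrist"); im=c["img"]
hsv=cv2.cvtColor(im,cv2.COLOR_RGB2HSV).astype(int); m=((hsv[...,0]<7)|(hsv[...,0]>173))&(hsv[...,1]>130)&(hsv[...,2]>50)
ys,xs=np.nonzero(m[:110,440:]); P=np.array([wrist_pix(c,s,p,.017)[:2] for p in zip(xs+440,ys)])-ctr; r=np.hypot(*P.T)
for a in (.004,.008): print("tip",ang(P[r<r.min()+a].mean(0)))
Q=[]
for l,z in (("salt_center",.066),("cup",.026)):
    for q in finder.mark_of("wrist",l)[:6]:
        p=wrist_pix(c,s,q["position"],z)[:2]-ctr
        if np.hypot(*p)<.09: print(l,round(q["p"],2),p.round(4),ang(p),"salt by it",(ang(p)-ang(s["tcp_pos"][:2]-ctr)-45)%90)
E
```

```text
19.575 knob -70.8 68.12417672015727 [ 1.93659715 -1.49685615  6.74886764]
tip 154.5
tip 154.5
salt_center 0.75 [-0.057   0.0254] 156.0 salt by it 1.8000000000000114
cup 0.9 [-0.026  -0.0533] -116.0 salt by it 89.8
cup 0.89 [0.029 0.057] 63.0 salt by it 88.80000000000001
```

```bash
python3 -c "
from rig import bot
print(bot.close_job())"
```

```text
the job is handed in; nothing more can be done
None
```

The carousel turned about 419° clockwise by its knob with the salt and cups staying upright; it is now held still at 68 N with the salt within about 1° of the pointer by my measurement, and the job is handed in (result not shown).

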